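# Tip a painting panel up onto a table easel

## Task

The painting panel lies face down across the two runners of the small table easel. Gently slide it, still lying flat, onto the easel's ledge until it meets the sloping back, then tip its outer edge (the one away from the back) up so that it is left standing centred and square on the ledge, leaning flush against the back. Leave the ink bottle and the spool beside it where they are.

Things in the scene. Friction and masses are not known exactly. Their poses are not given: they have to be found in the camera images.
- easel: Fixed wooden table easel, 220 mm wide, its open front to the robot's left. Origin on the table under the middle of the ledge's front edge; x points from the front across the ledge to the back, y along the ledge, z up. In front two runners lie along x from x = -250 to -12 mm, 20 mm wide, centred at y = -85 and +85 mm, tops 60 mm high; the 150 mm between them is open but for a low cross rail (x = -71 to -49 mm, 20 mm high).
- ledge_front (a point): Middle of the ledge's front edge, on its top, 58 mm above the table. The ledge is a fixed level board 220 mm long, from here 90 mm deep in easel x, in line with the runners. On it stands the back.
- ledge_rear (a point): Middle of the ledge's rear edge, 90 mm behind ledge_front. The back is a rigid wooden frame 170 mm wide, 210 mm high, square to easel x, leaning 20 degrees from vertical away from the front. Its foot was clamped by the last user: its face meets the ledge anywhere from 22 to 42 mm behind ledge_front. That setting is not measured and must be seen or felt; it does not move.
- panel: Loose painting panel, 130 mm (x) by 190 mm (y), 14 mm thick, 0.2 to 0.33 kg: white 5 mm board with a raised plywood frame round its back. Origin at the centre of the white face, z out of the back. Starts face down (z up) on the runners, its x about along easel x; its outer edge (x = -65 mm) is free underneath. Slides under 1 to 4 N. Leaning flush, z is 110 degrees from vertical, outer edge uppermost.
- panel_foot (a point): Middle of the panel's inner edge on the white face (panel x = +65 mm, z = 0): the edge that goes to the back, about which the panel tips, and that ends at the bottom. When the panel leans flush this point lies about 13 mm in front of the back's face and 63 mm above the table.
- ink_bottle: Bystander: black ink bottle 42 mm wide, 60 mm tall, standing beside the easel; origin at the centre of its base, z up.
- spool: Bystander: wooden thread spool 31 mm wide, 40 mm tall, standing beside the easel; origin at the centre of its base, z up.
Things that resemble listed ones, but are neither listed nor needed, are in the scene too. There is more than one size of the panel; the job needs the larger.

How it is judged (in metres and radians):
On the way:
1. the panel lies flat with its inner edge well onto the ledge (x of panel_foot in the frame of easel above 0.013 m and z of panel_foot in the frame of easel above 0.05 m and angle between panel's own z axis and vertical below 0.1 rad), for 0.2 s.
At the end, for the whole second after the job is handed in: The panel rests on the ledge leaning on the back: its z axis 105 to 115 degrees from vertical (110 is flush), panel_foot 2 to 40 mm behind the ledge's front edge and 52 to 72 mm high, centred within 25 mm, square to the easel within 0.1 rad (angle between panel's own z axis and vertical between 1.83 and 2.01 rad and x of panel_foot in the frame of easel between 0.002 and 0.04 m and z of panel_foot in the frame of easel between 0.052 and 0.072 m and y of panel_foot in the frame of easel between -0.025 and 0.025 m and angle between the y axis of panel and the y axis of easel, either way round below 0.1 rad and linear speed of panel below 0.01 m/s and angular speed of panel below 0.05 rad/s); the robot touches nothing.
It fails at once if the panel is pressed or struck by the fingers with more than 60 N (contact force between panel and the fingers above 60 N).
It fails at once if the ink bottle is shifted by more than 20 mm (distance of ink_bottle from where it was at the start of the episode above 0.02 m).
It fails at once if the spool is shifted by more than 20 mm (distance of spool from where it was at the start of the episode above 0.02 m).
It also fails if it takes over 48 s, if anything falls off the work surface, if the arm or the gripper's body presses on something with over 40 N, if the wrist force passes 120 N, or if a joint passes its speed limit or range.

## Robot

A 6-joint arm with a two-finger parallel gripper is mounted at the origin on the work surface; the furniture and walls round the work are solid. World frame = base frame: x ahead of the robot, y to its left, z up, the work surface at z = 0. Lengths are in m, angles in degrees, forces in N, time in s.
With the tool pointing down it reaches from about 0.3 to 0.825 m from the base axis. Payload 5.4 kg.
Tool frame: the origin (TCP) lies midway between the tips of the shut fingers; the grasp point (between the pads) lies 19 mm behind it; z points along the fingers, y is the line along which they close (so a half turn about z gives the same grasp; the last joint's range is limited). The gripper opens to 92 mm and grips with 3 to 60 N. Pads are 20 mm wide; open, the fingers measure 128 mm over their backs; the gripper's body (75 mm by 189 mm) begins 69 mm behind the grasp point.
Start: joints at [56.774, 9.076, 91.501, -0, 79.423, -12.038], TCP at [0.208, 0.536, 0.215] pointing down, gripper open.
Joint ranges: [-166.64, 166.64], [-54.1, 131.32], [10.49, 154.53], [-73.88, 253.88], [9.74, 151.15], [-171.62, 171.62]. Speed limits (degrees/s): [147.25, 147.25, 180, 180, 180, 180].

## Interface

Orientations are given as [roll, pitch, yaw] about the fixed x, y, z axes, in that order (R = Rz(yaw) Ry(pitch) Rx(roll)).
In Python, from cell import env gives the robot as it stands. The module is installed in compiled form; this text tells all that it offers.
- The arm moves only by the tool arm_command, never from a script. Its argument "deltas" is a list of rows, each an object with "dr": the turn, a rotation vector about the tool's x, y, z in rad, a list of three; "xyz": the shift along the tool's x, y, z in mm, a list of three; "gripper": the closure, from 0 (fully open) to 1 (shut). In form: [{"dr": [rx, ry, rz], "xyz": [x, y, z], "gripper": gripper}, ...]. A call has 1 to 8 rows; each row is the pose to reach, as a shift and turn from the pose commanded when the call began, along the tool's axes at that moment; what a row does not reach only later rows make up. A row lasts 1/8 s, in which the tool goes at most 62.5 mm and 10.7 degrees, less where a joint would pass 70% of its speed; a pose out of reach is approached as far as the arm can. A call with a gripper value outside its range is refused whole. The fingers move at their own pace and stop on an object; the grip force is fixed at half the most. Time passes only in rows, so rows that repeat a pose let the fingers close. It gives the time, the measured TCP pose, the force, the opening and the grip force at its end, in the units of the state.
- env.read_state(): the state, without advancing time (a new reading comes with each control period).
- env.camera(name): name is "scene" or "side" or "wrist"; returns the picture (420x560x3 uint8, red, green, blue); there is no depth.
- env.camera_model(name): a dict with "fx", "fy", "cx", "cy" (pixels), "R" (3x3) and "t" (3): a world point X has camera coordinates R X + t. Camera axes: x right, y down, z forward; pixel columns grow to the right and rows downward; lengths in m; the calibration is good to about 2 mm. A picture is of the moment at which its call begins: read the wrist's pose just before it. camera_model takes no time and is no camera call; for the wrist camera it gives the pose at the moment of the call.
- env.hand_in(): hands the job in; it is judged then, once.
The state is a dict: "t": time; "q": joint angles; "joint_velocities": joint speeds; "effort": joint torques, N m; "eef_pos": TCP position; "orientation": TCP orientation; "contact_force": force on the tool from outside, world axes, zero at the start; "wrist_torque": the same for the moment, N m; "width": finger opening in m; "grip_force": force on a finger pad.
Only numpy, scipy, OpenCV 4.12 (cv2) and the standard library are available. Lean on these libraries where they do the work, as an engineer would, in place of code of your own. Each camera call takes 0.05 s, during which the arm holds its last target. There are 200 camera calls.

## Working session

There is one attempt and no reset: what is moved stays moved. The work goes in short steps, Python scripts to look and compute and a tool call to move; the robot and the scene stay as the last step left them, time stands still between calls to the robot, and variables do not carry over. Pictures are saved under pics/ and viewed, at most 10 in all, crops included, and the job is handed in when it is done.

Besides the shell and the picture viewer there is one more tool, called after "Request:" as name(argument=value, ...) on one line, values as JSON. arm_command: Moves the arm, as the interface text tells. Its arguments: {"type":"object","properties":{"deltas":{"type":"array"}},"required":["deltas"]}

```bash
mkdir -p pics
python3 - <<'E'
from cell import env
import cv2,numpy as np
s=env.read_state();print({k:np.round(v,3).tolist() for k,v in s.items()})
for n in("scene","side"):
    cv2.imwrite(f"pics/{n}0.png",env.camera(n)[:,:,::-1])
    m=env.camera_model(n);R=np.array(m["R"]);print(n,m["fx"],m["cx"],m["cy"],(-R.T@m["t"]).round(3),R[2].round(3))
E
```

```text
{'t': 0.0, 'q': [56.773, 9.113, 91.57, 0.001, 79.424, -12.038], 'joint_velocities': [-0.059, -0.004, 0.062, -0.023, -0.051, 0.027], 'effort': [0.0, -38.559, -32.21, 0.07, 0.038, -0.0], 'eef_pos': [0.208, 0.536, 0.214], 'orientation': [-179.896, -0.023, 158.811], 'contact_force': [-0.15, 0.135, 0.235], 'wrist_torque': [0.041, -0.04, 0.03], 'grip_force': 0.0, 'width': 0.092}
scene 399.5583899020925 277.05729352671506 203.79041670564314 [ 0.025 -0.306  0.69 ] [ 0.546  0.407 -0.732]
side 498.7172483635621 281.37799009929415 206.28432373549353 [0.332 0.86  0.518] [ 0.162 -0.865 -0.475]
```

View pics/scene0.png

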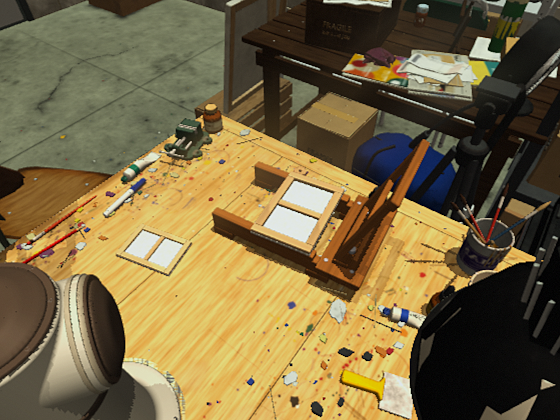

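View pics/side0.png

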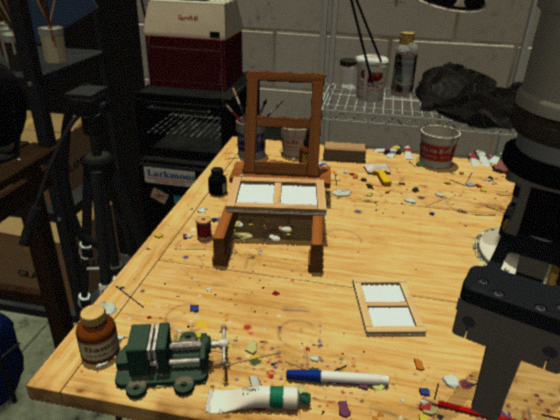

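Run:
```python
import cv2
a=cv2.imread("pics/scene0.png")[130:300,200:440];cv2.imwrite("pics/sc.png",cv2.resize(a,None,fx=3.3,fy=3.3,interpolation=2))
a=cv2.imread("pics/side0.png")[60:280,180:360];cv2.imwrite("pics/si.png",cv2.resize(a,None,fx=2.7,fy=2.7,interpolation=2))
```

```text
(no output)
```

View pics/sc.png

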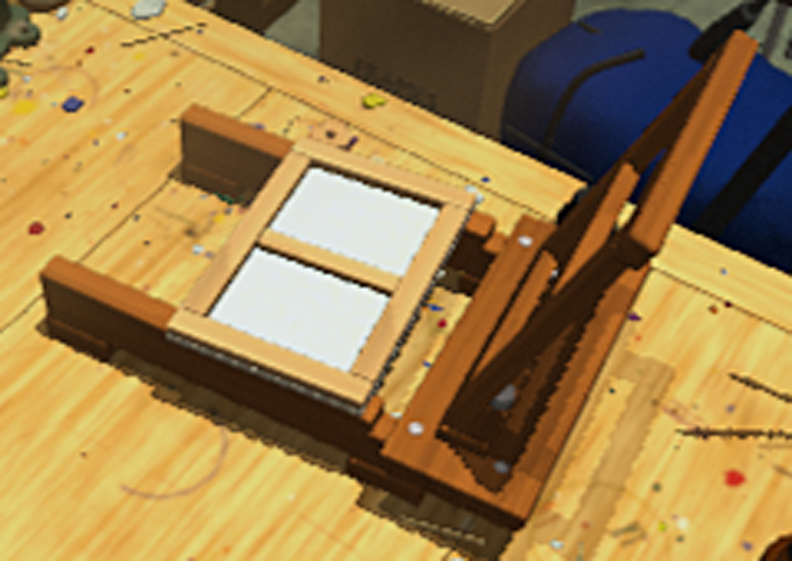

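View pics/si.png

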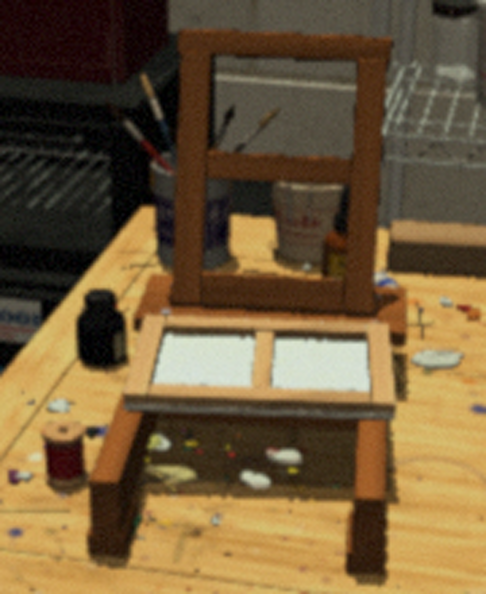

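Pictures: the large panel lies on the runners (scene ~(300,215), side ~(275,195)). The look-alike is the smaller one on the bare table (scene (153,250), side (388,307)). The close crops confirm that the one on the runners is right. Bottle is at side (217,182) and spool at (204,229), both on the easel's -x world far side.

```bash
cat > h.py <<'E'
import numpy as np
from cell import env
def ray(n,u,v,z,m=None):
    m=m or env.camera_model(n);R=np.array(m["R"]);C=-R.T@np.array(m["t"])
    d=R.T@[(u-m["cx"])/m["fx"],(v-m["cy"])/m["fy"],1];return C+d*(z-C[2])/d[2]
E
python3 - <<'E'
from h import *
sc=lambda p,z:ray("scene",200+p[0]/3.3,130+p[1]/3.3,z)[:2].round(3)
si=lambda p,z:ray("side",180+p[0]/2.7,60+p[1]/2.7,z)[:2].round(3)
P=[sc(p,.074) for p in[(300,142),(475,200),(372,403),(170,325)]]
print("panel sc out-far,in-far,in-near,out-near",P,np.mean(P,0))
Q=[si(p,.074) for p in[(125,400),(143,318),(388,322),(395,405)]]
print("panel si",Q,np.mean(Q,0))
for n,p in dict(ledgeN=(385,450),ledgeF=(522,215)).items():print(n,sc(p,.058))
print("ledgerear near",sc((525,522),.058),"runN end",sc((45,265),.06),"runF end",sc((183,110),.06))
print("side run ends",si((92,483),.06),si((132,483),.06),si((356,496),.06),si((387,494),.06))
print("back foot side",si((172,303),.058),si((375,309),.058))
print("bottle base",si((102,365),0),"spool",si((65,485),0))
E
```

```text
panel sc out-far,in-far,in-near,out-near [array([0.58 , 0.068]), array([ 0.602, -0.058]), array([ 0.424, -0.092]), array([0.401, 0.038])] [ 0.50175 -0.011  ]
panel si [array([0.581, 0.084]), array([ 0.606, -0.046]), array([ 0.421, -0.086]), array([0.399, 0.046])] [ 5.0175e-01 -5.0000e-04]
ledgeN [ 0.411 -0.11 ]
ledgeF [ 0.623 -0.083]
ledgerear near [ 0.416 -0.197] runN end [0.401 0.143] runF end [0.571 0.164]
side run ends [0.577 0.17 ] [0.553 0.164] [0.411 0.145] [0.393 0.139]
back foot side [ 0.601 -0.112] [ 0.437 -0.142]
bottle base [ 0.659 -0.1  ] spool [0.627 0.086]
```

```bash
cat >> h.py <<'E'
from scipy.spatial.transform import Rotation as Ro
O=np.array([.516,-.095]);A=np.radians(7.7)
ex=np.array([np.sin(A),-np.cos(A)]);ey=np.array([np.cos(A),np.sin(A)])
def w(x,y,z):return np.r_[O+ex*x+ey*y,z]           # easel m -> world
def toE(p):d=np.array(p)[:2]-O;return np.r_[d@ex,d@ey,p[2]]
def pose(x,y,z,a):  # easel m; a = finger angle below horizontal, deg (90 = down); fingers point to +ex
    a=np.radians(a);f=np.r_[ex*np.cos(a),-np.sin(a)];Y=np.r_[ey,0]
    return w(x,y,z),Ro.from_matrix(np.c_[np.cross(Y,f),Y,f])
def delta(targets,cur=None):
    s=env.read_state()
    p0,R0=cur or (np.array(s["eef_pos"]),Ro.from_euler("xyz",s["orientation"],degrees=True))
    for p,R in targets:
        print("dr",(R0.inv()*R).as_rotvec().round(3).tolist(),"xyz",(R0.inv().apply(p-p0)*1e3).round(1).tolist())
E
python3 - <<'E'
from h import *
delta([pose(-.22,0,.13,90),pose(-.22,0,.058,90)])
E
```

```text
dr [-0.002, 0.001, 1.067] xyz [-409.3, -283.8, 84.1]
dr [-0.002, 0.001, 1.067] xyz [-409.3, -283.7, 156.1]
```

Request:
arm_command(deltas=[{"dr": [0, 0, 0.5], "xyz": [-205, -142, 42], "gripper": 0}, {"dr": [0, 0, 1.067], "xyz": [-409, -284, 84], "gripper": 0}, {"dr": [0, 0, 1.067], "xyz": [-409, -284, 84], "gripper": 0}, {"dr": [0, 0, 1.067], "xyz": [-409, -284, 84], "gripper": 0}, {"dr": [0, 0, 1.067], "xyz": [-409, -284, 84], "gripper": 0}, {"dr": [0, 0, 1.067], "xyz": [-409, -284, 84], "gripper": 0}, {"dr": [0, 0, 1.067], "xyz": [-409, -284, 84], "gripper": 0}, {"dr": [0, 0, 1.067], "xyz": [-409, -284, 84], "gripper": 0}])

```text
t: 1.1
eef_pos: [0.4844, 0.1257, 0.1309]
orientation: [-180.0, -0.0, 97.7]
contact_force: [1.3, 1.0, 0.7]
width: 0.0919
grip_force: 0.0
```

Run:
```python
from h import *
import cv2
s=env.read_state();print(s["t"],toE(s["eef_pos"]),s["orientation"],np.round(s["q"],1),s["contact_force"])
m=env.camera_model("wrist");np.save("m1.npy",m,allow_pickle=True)
cv2.imwrite("pics/w1.png",env.camera("wrist")[:,:,::-1])
R=np.array(m["R"]);print((-R.T@m["t"]).round(3),R.round(2).tolist())
```

```text
1.1 [-0.22294524 -0.0017453   0.1309131 ] [-1.79994951e+02 -1.23534840e-02  9.76626155e+01] [  0.7   2.7 108.3   0.   69.   -7. ] [1.25538198 1.04235488 0.65805958]
[0.476 0.196 0.303] [[0.99, 0.13, 0.0], [0.13, -0.96, 0.25], [0.03, -0.25, -0.97]]
```

View pics/w1.png

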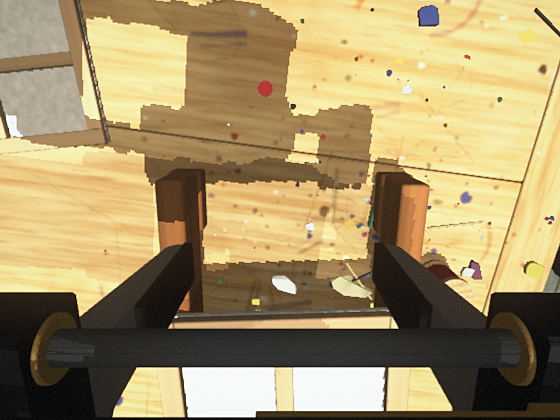

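The wrist view shows the panel's outer edge from (175,319) to (390,312), turned about 2° to the tool. The runner ends are near (172,182) and (410,185), with the fingers lying between the runners. I'll check these by ray, then slide.

Run:
```python
from h import *
m=np.load("m1.npy",allow_pickle=True).item()
for n,u,v,z in[("runL",158,182,.06),("runR",428,186,.06),("edgeL",175,319,.074),("edgeR",390,312,.074)]:
    print(n,toE(ray("wrist",u,v,z,m)).round(4))
delta([pose(-.22,0,.058,90),pose(-.16,0,.058,90),pose(-.12,0,.058,90),pose(-.09,0,.058,90)])
```

```text
runL [-0.2498 -0.0869  0.06  ]
runR [-0.247   0.0992  0.06  ]
edgeL [-0.1524 -0.0786  0.074 ]
edgeR [-0.158   0.0757  0.074 ]
dr [0.001, 0.004, -0.005] xyz [3.7, -0.6, 72.0]
dr [0.001, 0.004, -0.005] xyz [-56.3, -0.3, 72.2]
dr [0.001, 0.004, -0.005] xyz [-96.3, -0.1, 72.4]
dr [0.001, 0.004, -0.005] xyz [-126.3, 0.1, 72.5]
```

Request:
arm_command(deltas=[{"dr": [0, 0, 0], "xyz": [0, 4, 40], "gripper": 0}, {"dr": [0, 0, 0], "xyz": [-20, 4, 72], "gripper": 0}, {"dr": [0, 0, 0], "xyz": [-45, 4, 72], "gripper": 0}, {"dr": [0, 0, 0], "xyz": [-52, 4, 72], "gripper": 0}, {"dr": [0, 0, 0], "xyz": [-60, 4, 72], "gripper": 0}, {"dr": [0, 0, 0], "xyz": [-70, 4, 72], "gripper": 0}, {"dr": [0, 0, 0], "xyz": [-80, 4, 72], "gripper": 0}, {"dr": [0, 0, 0], "xyz": [-90, 4, 72], "gripper": 0}])

```text
t: 2.15
eef_pos: [0.5001, 0.0385, 0.0598]
orientation: [180.0, -0.0, 97.7]
contact_force: [-0.1, 2.4, 1.5]
width: 0.0919
grip_force: 0.9
```

Request:
arm_command(deltas=[{"dr": [0, 0, 0], "xyz": [-4, 0, 0], "gripper": 0}, {"dr": [0, 0, 0], "xyz": [-8, 0, 0], "gripper": 0}, {"dr": [0, 0, 0], "xyz": [-12, 0, 0], "gripper": 0}, {"dr": [0, 0, 0], "xyz": [-12, 0, 0], "gripper": 0}])

```text
t: 2.65
eef_pos: [0.5014, 0.0265, 0.0593]
orientation: [-180.0, 0.0, 97.7]
contact_force: [-0.4, -0.4, 0.4]
width: 0.0922
grip_force: 0.0
```

Run:
```python
from h import *
import cv2
s=env.read_state();print(s["t"],toE(s["eef_pos"]),s["contact_force"])
a=env.camera("side")[60:280,180:360,::-1];b=env.camera("scene")[140:300,200:440,::-1]
a=cv2.resize(a,None,fx=2.2,fy=2.2,interpolation=2);b=cv2.resize(b,None,fx=1.65,fy=1.65,interpolation=2)
c=np.zeros((484,800,3),np.uint8);c[:,:a.shape[1]]=a;c[:b.shape[0],400:400+b.shape[1]]=b
cv2.imwrite("pics/p2.png",c)
```

```text
2.65 [-0.12240217  0.00177151  0.05931557] [-0.42103802 -0.38936185  0.37951182]
```

View pics/p2.png

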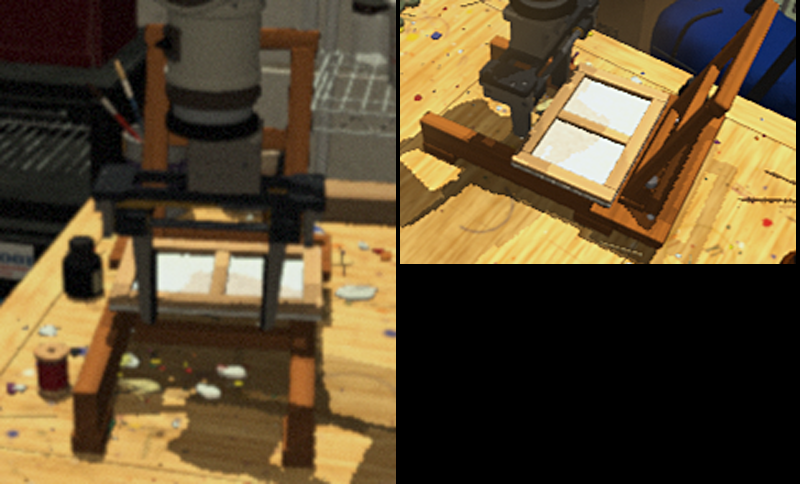

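The panel has slid on flat. In the left view its outer edge lies against both fingers at (148,310) and (268,318), and its inner edge is over the ledge. I'll carry on until I feel the back.

Request:
arm_command(deltas=[{"dr": [0, 0, 0], "xyz": [-3, 0, 0], "gripper": 0}, {"dr": [0, 0, 0], "xyz": [-6, 0, 0], "gripper": 0}, {"dr": [0, 0, 0], "xyz": [-9, 0, 0], "gripper": 0}, {"dr": [0, 0, 0], "xyz": [-12, 0, 0], "gripper": 0}])

```text
t: 3.25
eef_pos: [0.5029, 0.0223, 0.0594]
orientation: [179.9, -0.9, 97.4]
contact_force: [3.4, 34.6, 4.8]
width: 0.0918
grip_force: 17.1
```

Request:
arm_command(deltas=[{"dr": [0, 0, 0], "xyz": [-2, 0, 0], "gripper": 0}, {"dr": [0, 0, 0], "xyz": [-4, 0, 0], "gripper": 0}])

```text
t: 3.5
eef_pos: [0.5031, 0.0221, 0.0595]
orientation: [179.9, -1.3, 97.3]
contact_force: [3.4, 46.8, 7.4]
width: 0.0916
grip_force: 23.0
```

Request:
arm_command(deltas=[{"dr": [0, 0, 0], "xyz": [-2, 0, 0], "gripper": 0}, {"dr": [0, 0, 0], "xyz": [-4, 0, 0], "gripper": 0}])

```text
t: 3.75
eef_pos: [0.5032, 0.0218, 0.0595]
orientation: [179.9, -1.7, 97.3]
contact_force: [4.4, 60.5, 12.0]
width: 0.0919
grip_force: 29.8
```

Request:
arm_command(deltas=[{"dr": [0, 0, 0], "xyz": [18, 0, 0], "gripper": 0}, {"dr": [0, 0, 0], "xyz": [40, 0, -20], "gripper": 0}, {"dr": [0, 0, 0], "xyz": [60, 0, -60], "gripper": 0.5}, {"dr": [0, 0, 0], "xyz": [90, 0, -80], "gripper": 0.5}, {"dr": [0, 0, 0], "xyz": [90, 0, -80], "gripper": 0.5}])

```text
t: 4.38
eef_pos: [0.4932, 0.0972, 0.1412]
orientation: [179.8, 0.1, 97.8]
contact_force: [-0.0, -0.2, 0.3]
width: 0.064
grip_force: 0.0
```

Run:
```python
from h import *
import cv2
s=env.read_state();print(s["t"],toE(s["eef_pos"]),s["contact_force"],s["orientation"])
a=env.camera("side")[100:210,210:340,::-1];b=env.camera("scene")[140:300,240:440,::-1]
a=cv2.resize(a,None,fx=3,fy=3,interpolation=2);b=cv2.resize(b,None,fx=2,fy=2,interpolation=2)
c=np.zeros((340,800,3),np.uint8);c[:330,:390]=a;c[:320,400:]=b
cv2.imwrite("pics/p3.png",c)
```

```text
4.375 [-0.19349611  0.00318455  0.14121084] [-0.00684721 -0.2400059   0.30178893] [1.79775497e+02 6.66878828e-02 9.78317605e+01]
```

View pics/p3.png

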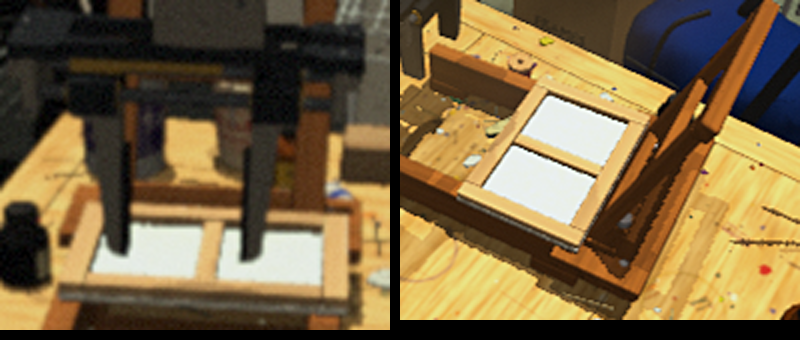

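The panel lies flat and its inner edge touches the back: right view, inner corners (655,120) and (582,245). Next I'll measure where it lies.

Run:
```python
from h import *
for p in[(540,83),(655,120),(582,245),(460,192)]:print("sc",toE(ray("scene",240+(p[0]-400)/2,140+p[1]/2,.073)).round(4))
for p in[(60,290),(350,300),(343,213),(75,205)]:print("si",toE(ray("side",210+p[0]/3,100+p[1]/3,.073)).round(4))
```

```text
sc [-0.1032  0.0818  0.073 ]
sc [0.0287 0.0882 0.073 ]
sc [ 0.024  -0.0956  0.073 ]
sc [-0.1062 -0.0948  0.073 ]
si [-0.1199  0.089   0.073 ]
si [-0.1134 -0.098   0.073 ]
si [ 0.0225 -0.0952  0.073 ]
si [0.014  0.0989 0.073 ]
```

```bash
cat >> h.py <<'E'
B,Y0,h,L=.018,-.002,.010,.014
def tip(th):
    a=np.interp(th,[0,30],[50,35]);t,r=np.radians(th),np.radians(a)
    F=B+.014*(.364*np.cos(t)-np.sin(t)) if th<=90 else B-.0135
    f=np.array([np.cos(r),-np.sin(r)]);up=np.array([np.sin(r),np.cos(r)])
    E=np.array([F,.058 if th<90 else .058+.005*(th-90)/20])
    u=np.array([-np.cos(t),np.sin(t)])
    c=E+.130*u+L*f if th<=a else E+(.130-L)*u
    c=c-h*up
    return pose(c[0],Y0,c[1],a)
E
python3 - <<'E'
from h import *
p,R=tip(0);print(toE(p));
delta([pose(-.20,Y0,.14,50),pose(-.15,Y0,.04,50),pose(-.103,Y0,.036,50)])
E
```

```text
[-0.10556542 -0.002       0.0408475 ]
dr [-0.001, -0.697, 0.0] xyz [7.7, -3.5, -1.2]
dr [-0.001, -0.697, 0.0] xyz [-42.3, -3.5, 98.8]
dr [-0.001, -0.697, 0.0] xyz [-89.3, -3.5, 102.9]
```

Request:
arm_command(deltas=[{"dr": [0, -0.17, 0], "xyz": [12, -3, -1], "gripper": 0.5}, {"dr": [0, -0.35, 0], "xyz": [12, -3, -1], "gripper": 0.5}, {"dr": [0, -0.52, 0], "xyz": [12, -3, -1], "gripper": 0.5}, {"dr": [0, -0.697, 0], "xyz": [8, -3, -1], "gripper": 0.5}, {"dr": [0, -0.697, 0], "xyz": [8, -3, -1], "gripper": 0.5}])

```text
t: 5.1
eef_pos: [0.4859, 0.1039, 0.1367]
orientation: [-179.4, 40.0, 98.2]
contact_force: [0.0, -0.2, -0.0]
width: 0.0461
grip_force: 0.0
```

Run:
```python
from h import *
s=env.read_state();print(s["t"],toE(s["eef_pos"]),s["contact_force"],s["orientation"],np.round(s["q"],1))
delta([pose(-.17,Y0,.065,50),pose(-.15,Y0,.036,50),pose(-.103,Y0,.036,50)])
```

```text
5.1 [-0.2011822  -0.00315707  0.13667041] [ 0.0192343  -0.19361457 -0.02717635] [-179.38326349   39.97668063   98.21924758] [ 21.4  15.8 102.2 -39.7  77.3  27.9]
dr [-0.005, -0.0, 0.007] xyz [22.1, 1.7, 74.9]
dr [-0.005, -0.0, 0.007] xyz [25.5, 1.9, 110.0]
dr [-0.005, -0.0, 0.007] xyz [-10.6, 1.8, 140.2]
```

Request:
arm_command(deltas=[{"dr": [0, 0, 0], "xyz": [22, 2, 40], "gripper": 0.5}, {"dr": [0, 0, 0], "xyz": [22, 2, 75], "gripper": 0.5}, {"dr": [0, 0, 0], "xyz": [25, 2, 110], "gripper": 0.5}, {"dr": [0, 0, 0], "xyz": [25, 2, 110], "gripper": 0.5}, {"dr": [0, 0, 0], "xyz": [13, 2, 120], "gripper": 0.5}, {"dr": [0, 0, 0], "xyz": [1, 2, 130], "gripper": 0.5}, {"dr": [0, 0, 0], "xyz": [-11, 2, 140], "gripper": 0.5}])

```text
t: 5.98
eef_pos: [0.5041, 0.007, 0.0406]
orientation: [179.7, 39.7, 97.5]
contact_force: [-3.7, 26.8, -1.4]
width: 0.0459
grip_force: 10.9
```

Run:
```python
from h import *
import cv2
s=env.read_state();print(s["t"],toE(s["eef_pos"]),s["contact_force"],s["orientation"],np.round(s["q"],1))
delta([tip(t) for t in (0,4,8,12,16,20,25,30)])
```

```text
5.975 [-0.10270021  0.0018964   0.04057912] [-3.65362779 26.75764225 -1.41319617] [179.74820015  39.7431623   97.51075748] [ 10.6  21.1 108.8 -46.4  62.   30. ]
dr [0.002, -0.004, -0.003] xyz [2.0, -3.9, -2.0]
dr [0.002, -0.039, -0.003] xyz [-3.8, -3.9, -9.1]
dr [0.002, -0.074, -0.003] xyz [-10.0, -3.8, -15.8]
dr [0.002, -0.109, -0.003] xyz [-16.6, -3.8, -22.0]
dr [0.002, -0.144, -0.003] xyz [-23.7, -3.8, -27.7]
dr [0.002, -0.179, -0.003] xyz [-31.1, -3.7, -33.0]
dr [0.002, -0.223, -0.003] xyz [-40.8, -3.7, -38.8]
dr [0.002, -0.266, -0.003] xyz [-51.0, -3.7, -43.7]
```

Run:
```python
from h import *
delta([tip(t) for t in (0,3,6,9,12,15,18,21)],pose(-.103,-.001,.036,50))
```

```text
dr [0.0, 0.0, 0.0] xyz [-1.2, -1.0, -5.4]
dr [-0.0, -0.026, 0.0] xyz [-5.5, -1.0, -10.7]
dr [-0.0, -0.052, 0.0] xyz [-10.0, -1.0, -15.8]
dr [-0.0, -0.079, 0.0] xyz [-14.9, -1.0, -20.6]
dr [0.0, -0.105, 0.0] xyz [-19.9, -1.0, -25.2]
dr [0.0, -0.131, 0.0] xyz [-25.2, -1.0, -29.5]
dr [-0.0, -0.157, -0.0] xyz [-30.7, -1.0, -33.6]
dr [-0.0, -0.183, -0.0] xyz [-36.3, -1.0, -37.4]
```

Request:
arm_command(deltas=[{"dr": [0, 0, 0], "xyz": [-1, -1, -6], "gripper": 0.5}, {"dr": [0, -0.026, 0], "xyz": [-5, -1, -12], "gripper": 0.5}, {"dr": [0, -0.052, 0], "xyz": [-10, -1, -17], "gripper": 0.5}])

```text
t: 6.35
eef_pos: [0.5017, 0.0099, 0.0602]
orientation: [180.0, 43.0, 97.7]
contact_force: [-0.0, -0.1, -1.4]
width: 0.0462
grip_force: 0.5
```

Run:
```python
from h import *
import cv2
s=env.read_state();print(s["t"],toE(s["eef_pos"]),s["contact_force"],s["orientation"])
a=env.camera("side")[80:230,200:350,::-1];b=env.camera("scene")[140:300,240:440,::-1]
a=cv2.resize(a,None,fx=2.6,fy=2.6,interpolation=2);b=cv2.resize(b,None,fx=2,fy=2,interpolation=2)
c=np.zeros((400,800,3),np.uint8);c[:390,:390]=a;c[:320,400:]=b
cv2.imwrite("pics/p4.png",c)
```

```text
6.35 [-1.05916159e-01 -9.42559611e-05  6.01864850e-02] [-0.03945471 -0.1187648  -1.36967067] [179.99117205  43.02123108  97.69695598]
```

View pics/p4.png

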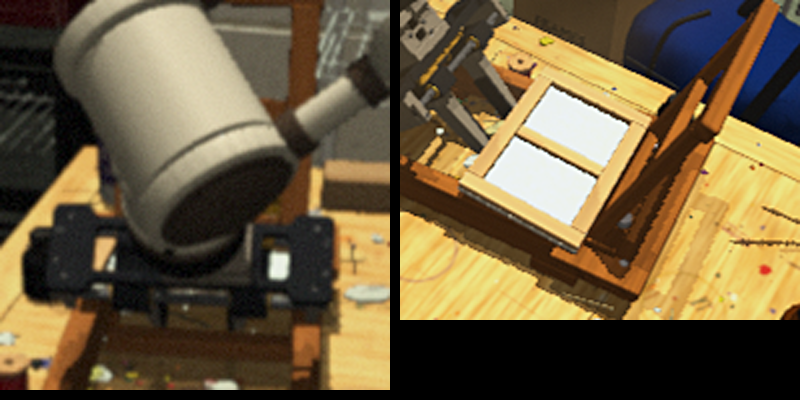

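The fingers are under the outer edge (right view, (490,140)), and the edge is lifting with about 1.4 N on the tool. I'll follow the arc.

Run:
```python
from h import *
delta([tip(t) for t in (10,14,18,22,26,30,34,38)])
```

```text
dr [0.001, -0.035, 0.0] xyz [-3.7, -2.1, -1.5]
dr [0.001, -0.07, 0.0] xyz [-10.9, -2.1, -7.1]
dr [0.001, -0.105, 0.0] xyz [-18.4, -2.1, -12.1]
dr [0.001, -0.14, 0.0] xyz [-26.3, -2.1, -16.7]
dr [0.001, -0.175, 0.0] xyz [-34.4, -2.1, -20.7]
dr [0.001, -0.21, 0.0] xyz [-42.8, -2.1, -24.1]
dr [0.001, -0.21, 0.0] xyz [-50.8, -2.1, -27.1]
dr [0.001, -0.21, 0.0] xyz [-58.3, -2.1, -29.4]
```

Request:
arm_command(deltas=[{"dr": [0, -0.035, 0], "xyz": [-4, -1, -2], "gripper": 0.5}, {"dr": [0, -0.07, 0], "xyz": [-11, -1, -7], "gripper": 0.5}, {"dr": [0, -0.105, 0], "xyz": [-18, -1, -12], "gripper": 0.5}, {"dr": [0, -0.14, 0], "xyz": [-26, -1, -17], "gripper": 0.5}, {"dr": [0, -0.175, 0], "xyz": [-34, -1, -21], "gripper": 0.5}, {"dr": [0, -0.21, 0], "xyz": [-43, -1, -24], "gripper": 0.5}, {"dr": [0, -0.21, 0], "xyz": [-51, -1, -27], "gripper": 0.5}, {"dr": [0, -0.21, 0], "xyz": [-58, -1, -29], "gripper": 0.5}])

```text
t: 7.45
eef_pos: [0.5038, -0.0131, 0.1209]
orientation: [180.0, 54.9, 97.6]
contact_force: [-0.2, 1.9, 0.5]
width: 0.046
grip_force: 0.6
```

Run:
```python
from h import *
import cv2
s=env.read_state();print(s["t"],toE(s["eef_pos"]),toE(tip(38)[0]),s["contact_force"],s["orientation"],np.round(s["q"],1))
a=env.camera("side")[80:230,200:350,::-1];b=env.camera("scene")[120:280,240:440,::-1]
a=cv2.resize(a,None,fx=2.6,fy=2.6,interpolation=2);b=cv2.resize(b,None,fx=2,fy=2,interpolation=2)
c=np.zeros((400,800,3),np.uint8);c[:390,:390]=a;c[:320,400:]=b
cv2.imwrite("pics/p5.png",c)
delta([tip(t) for t in (42,46,50,54,58,62,66,70)])
```

```text
7.45 [-0.08275324 -0.00113175  0.12093572] [-0.08374857 -0.002       0.12122521] [-0.18192652  1.93628965  0.46800075] [179.97978056  54.94332784  97.64394818] [ 14.8  20.3 107.2 -57.5  74.4  35.2]
dr [-0.0, -0.001, -0.002] xyz [-6.7, -1.2, -1.0]
dr [-0.0, -0.001, -0.002] xyz [-14.1, -1.2, -0.5]
dr [-0.0, -0.001, -0.002] xyz [-21.5, -1.2, 0.6]
dr [-0.0, -0.001, -0.002] xyz [-28.7, -1.1, 2.2]
dr [-0.0, -0.001, -0.002] xyz [-35.8, -1.1, 4.4]
dr [-0.0, -0.001, -0.002] xyz [-42.7, -1.1, 7.2]
dr [-0.0, -0.001, -0.002] xyz [-49.4, -1.1, 10.5]
dr [-0.0, -0.001, -0.002] xyz [-55.8, -1.1, 14.3]
```

View pics/p5.png

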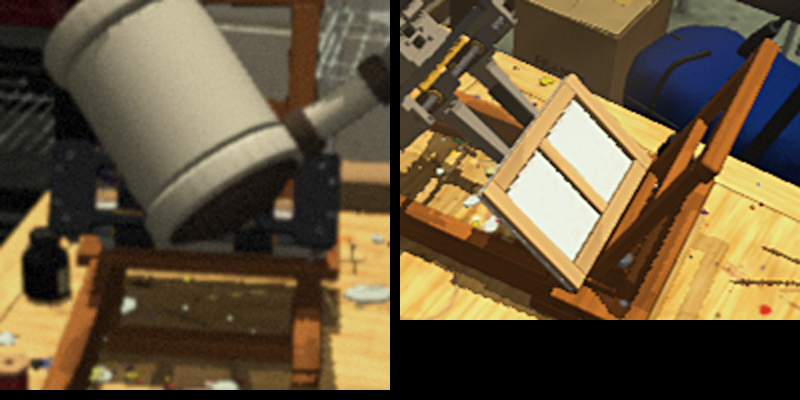

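The panel is tipped about 38° and rests on both fingers, with its foot still on the ledge at the back (right view, (580,285)). Continuing.

Request:
arm_command(deltas=[{"dr": [0, 0, 0], "xyz": [-7, -1, -1], "gripper": 0.5}, {"dr": [0, 0, 0], "xyz": [-14, -1, -0.5], "gripper": 0.5}, {"dr": [0, 0, 0], "xyz": [-21.5, -1, 0.5], "gripper": 0.5}, {"dr": [0, 0, 0], "xyz": [-29, -1, 2], "gripper": 0.5}, {"dr": [0, 0, 0], "xyz": [-36, -1, 4.5], "gripper": 0.5}, {"dr": [0, 0, 0], "xyz": [-43, -1, 7], "gripper": 0.5}, {"dr": [0, 0, 0], "xyz": [-49.5, -1, 10.5], "gripper": 0.5}, {"dr": [0, 0, 0], "xyz": [-56, -1, 14], "gripper": 0.5}])

```text
t: 8.55
eef_pos: [0.5086, -0.0567, 0.1584]
orientation: [180.0, 55.0, 97.7]
contact_force: [0.9, 0.3, -0.4]
width: 0.046
grip_force: 0.3
```

Run:
```python
from h import *
s=env.read_state();print(s["t"],toE(s["eef_pos"]),toE(tip(70)[0]),s["contact_force"],s["orientation"],np.round(s["q"],1))
delta([tip(t) for t in (75,80,85,90,95,100,104,108)])
```

```text
8.55 [-0.03893256 -0.00216374  0.15841561] [-0.03882286 -0.002       0.15881282] [ 0.92038915  0.34309744 -0.38222426] [179.99877595  54.95663139  97.67509207] [  9.9  14.5 109.3 -58.8  73.   29.7]
dr [-0.0, -0.001, -0.0] xyz [-8.0, 0.2, 5.4]
dr [-0.0, -0.001, -0.0] xyz [-15.0, 0.2, 11.6]
dr [-0.0, -0.001, -0.0] xyz [-21.5, 0.2, 18.6]
dr [-0.0, -0.001, -0.0] xyz [-27.4, 0.2, 26.2]
dr [-0.0, -0.001, -0.0] xyz [-34.2, 0.2, 34.4]
dr [-0.0, -0.001, -0.0] xyz [-39.9, 0.2, 42.7]
dr [-0.0, -0.001, -0.0] xyz [-43.9, 0.2, 49.6]
dr [-0.0, -0.001, -0.0] xyz [-47.3, 0.2, 56.6]
```

Request:
arm_command(deltas=[{"dr": [0, 0, 0], "xyz": [-8, 0, 5], "gripper": 0.5}, {"dr": [0, 0, 0], "xyz": [-15, 0, 11.5], "gripper": 0.5}, {"dr": [0, 0, 0], "xyz": [-21.5, 0, 18.5], "gripper": 0.5}, {"dr": [0, 0, 0], "xyz": [-27.5, 0, 26], "gripper": 0.5}, {"dr": [0, 0, 0], "xyz": [-34, 0, 34.5], "gripper": 0.5}, {"dr": [0, 0, 0], "xyz": [-40, 0, 42.5], "gripper": 0.5}, {"dr": [0, 0, 0], "xyz": [-42, 0, 46], "gripper": 0.5}])

```text
t: 9.43
eef_pos: [0.5168, -0.1182, 0.1661]
orientation: [180.0, 54.9, 97.6]
contact_force: [0.4, -0.2, 0.3]
width: 0.0461
grip_force: 0.0
```

Run:
```python
from h import *
import cv2
s=env.read_state();print(s["t"],toE(s["eef_pos"]),toE(tip(108)[0]),s["contact_force"])
a=env.camera("side");b=env.camera("scene")
cv2.imwrite("pics/si6.png",a[:,:,::-1])
cv2.imwrite("pics/p6.png",cv2.resize(b[110:280,270:450,::-1],None,fx=3.3,fy=3.3,interpolation=2))
delta([tip(t) for t in (104,108,110)])
```

```text
9.425 [ 0.02305653 -0.00234493  0.16609587] [ 0.03461021 -0.002       0.16463104] [ 0.35601419 -0.189796    0.29390379]
dr [-0.001, -0.001, -0.0] xyz [-2.2, 0.4, 3.4]
dr [-0.001, -0.001, -0.0] xyz [-5.7, 0.4, 10.5]
dr [-0.001, -0.001, -0.0] xyz [-7.2, 0.4, 14.1]
```

View pics/p6.png

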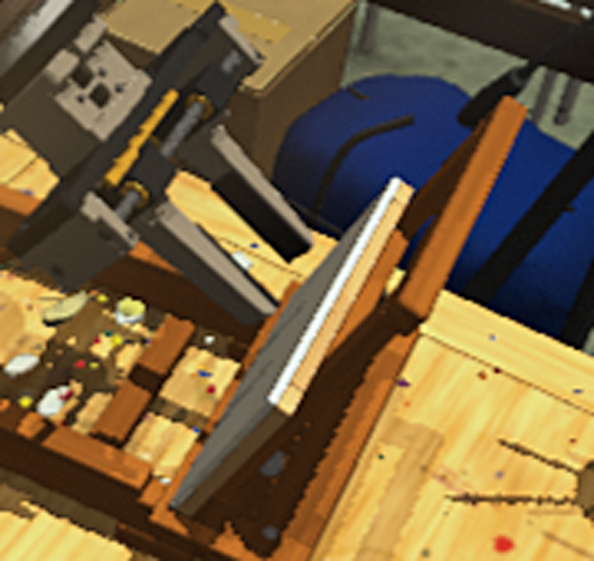

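The panel has tipped past upright and leans on the back, but its foot (175,510) sits near the ledge's front edge. I'll measure this before mending it.

Run:
```python
from h import *
c=lambda p:(270+p[0]/3.3,110+p[1]/3.3)
for z in(.058,.063):print("foot near",toE(ray("scene",*c((175,510)),z)).round(4),"ledge corner", toE(ray("scene",*c((150,520)),.058)).round(4))
for z in(.17,.175,.18,.185):print("top near",z,toE(ray("scene",*c((270,402)),z)).round(4),"far",toE(ray("scene",*c((395,180)),z)).round(4))
```

```text
foot near [ 0.0097 -0.0969  0.058 ] ledge corner [-1.000e-04 -1.099e-01  5.800e-02]
foot near [ 0.0107 -0.1002  0.063 ] ledge corner [-1.000e-04 -1.099e-01  5.800e-02]
top near 0.17 [ 0.0488 -0.0884  0.17  ] far [0.0521 0.1046 0.17  ]
top near 0.175 [ 0.0497 -0.0925  0.175 ] far [0.053  0.0987 0.175 ]
top near 0.18 [ 0.0506 -0.0966  0.18  ] far [0.0538 0.0927 0.18  ]
top near 0.185 [ 0.0515 -0.1007  0.185 ] far [0.0547 0.0868 0.185 ]
```

The foot is at x≈10 mm and the top at (51,180) mm. That gives a lean of about 19° and a face length of 127 mm, so it's close to flush. One gentle press low on the face will make sure it's seated.

Run:
```python
from h import *
delta([pose(-.02,-.003,.15,35),pose(-.02,-.003,.096,35),pose(.008,-.003,.096,35),pose(.014,-.003,.096,35)])
```

```text
dr [-0.001, -0.001, -0.0] xyz [37.6, -0.7, -25.8]
dr [-0.001, -0.001, -0.0] xyz [81.9, -0.7, 5.2]
dr [-0.001, -0.001, -0.0] xyz [65.8, -0.6, 28.1]
dr [-0.001, -0.001, -0.0] xyz [62.3, -0.6, 33.0]
```

Request:
arm_command(deltas=[{"dr": [0, 0, 0], "xyz": [20, 0, -15], "gripper": 0.5}, {"dr": [0, 0, 0], "xyz": [38, 0, -26], "gripper": 0.5}, {"dr": [0, 0, 0], "xyz": [82, 0, 5], "gripper": 0.5}, {"dr": [0, 0, 0], "xyz": [82, 0, 5], "gripper": 0.5}, {"dr": [0, 0, 0], "xyz": [74, 0, 17], "gripper": 0.5}, {"dr": [0, 0, 0], "xyz": [66, 0, 28], "gripper": 0.5}, {"dr": [0, 0, 0], "xyz": [64, 0, 30.5], "gripper": 0.5}, {"dr": [0, 0, 0], "xyz": [64, 0, 30.5], "gripper": 0.5}])

```text
t: 10.52
eef_pos: [0.5155, -0.1063, 0.0971]
orientation: [179.8, 55.0, 97.5]
contact_force: [-0.2, -0.6, 0.1]
width: 0.046
grip_force: 0.0
```

Request:
arm_command(deltas=[{"dr": [0, 0, 0], "xyz": [-1, 0, 1.5], "gripper": 0.5}, {"dr": [0, 0, 0], "xyz": [-2, 0, 3], "gripper": 0.5}, {"dr": [0, 0, 0], "xyz": [-2, 0, 3], "gripper": 0.5}])

```text
t: 10.9
eef_pos: [0.5157, -0.1093, 0.096]
orientation: [-180.0, 54.9, 97.7]
contact_force: [-0.3, -0.9, -0.0]
width: 0.0465
grip_force: 0.0
```

Request:
arm_command(deltas=[{"dr": [0, 0, 0], "xyz": [-1, 0, 1.5], "gripper": 0.5}, {"dr": [0, 0, 0], "xyz": [-2, 0, 3], "gripper": 0.5}, {"dr": [0, 0, 0], "xyz": [-2, 0, 3], "gripper": 0.5}])

```text
t: 11.28
eef_pos: [0.5161, -0.1114, 0.0957]
orientation: [179.9, 54.8, 97.6]
contact_force: [-3.7, 13.3, 2.6]
width: 0.0462
grip_force: 6.7
```

The low point touched at 13 N puts the face at (21.7,104) mm. Together with the measured top edge (51.5,185), that gives a lean of 20°, so the panel is flush. Retreating.

Request:
arm_command(deltas=[{"dr": [0, 0, 0], "xyz": [4, 0, -6], "gripper": 0.5}, {"dr": [0, 0, 0], "xyz": [12, 0, -20], "gripper": 0.5}, {"dr": [0, 0, 0], "xyz": [0, 0, -60], "gripper": 0.5}, {"dr": [0, 0, 0], "xyz": [0, 0, -120], "gripper": 0.5}, {"dr": [0, 0, 0], "xyz": [0, 0, -120], "gripper": 0.5}, {"dr": [0, 0, 0], "xyz": [0, 0, -120], "gripper": 0.5}])

```text
t: 12.02
eef_pos: [0.5028, -0.0153, 0.1644]
orientation: [-179.9, 54.9, 97.8]
contact_force: [0.1, -0.6, -0.8]
width: 0.0463
grip_force: 0.0
```

Run:
```python
from h import *
import cv2
s=env.read_state();print(s["t"],toE(s["eef_pos"]),s["contact_force"])
# top white edge strip in the scene view: unchanged since the viewed picture?
b=env.camera("scene")[110:280,270:450];m=cv2.inRange(b,(215,215,215),(255,255,255))
n,l,st,c=cv2.connectedComponentsWithStats(m);i=1+st[1:,4].argmax();ys,xs=np.where(l==i)
for k in(ys.argmax(),ys.argmin()):print(toE(ray("scene",270+xs[k],110+ys[k],.185)).round(4),(xs[k]*3.3,ys[k]*3.3))
```

```text
12.025 [-0.08070967 -0.00242717  0.16438828] [ 0.11516024 -0.59210108 -0.81004772]
[ 0.0511 -0.0989  0.185 ] (np.float64(270.59999999999997), np.float64(399.29999999999995))
[0.0531 0.0877 0.185 ] (np.float64(392.7), np.float64(178.2))
```

The top edge runs from y -99 to +88 mm at x 51–53 mm, so the panel is square, centred and flush, and the arm is clear of it.

```bash
python3 -c "
from cell import env
print(env.hand_in())"
```

```text
the job is handed in; nothing more can be done
None
```

I handed the job in at about 12 s: by my measurements the panel stands centred and square on the ledge, leaning flush on the back at about 20°. The arm was clear of it and I kept clear of the bottle and spool, though I didn't re-measure them. While feeling for the back I pressed too far and the wrist briefly read about 60 N, right at the finger-force limit; the hand-in returned no verdict.

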